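Set the vial sampler

ROBOT

A 6-joint arm with a two-finger parallel gripper is mounted at the origin on the work surface. World frame = base frame: x ahead of the robot, y to its left, z up, the work surface at z = 0. Lengths are in m, angles in rad, forces in N, time in s.
With the tool pointing down it reaches from about 0.3 to 0.875 m from the base axis. Payload 6.4 kg.
Tool frame: the origin (TCP) lies at the centre of the arm's flange, where the gripper is bolted on; the fingertips stand 173 mm ahead of it and the grasp point (between the pads) lies 155 mm ahead of it (r.tip_extent is the distance from the TCP to the fingertips, in m); z points along the fingers, x is the direction in which the jaws open and shut, and the axes are right-handed (so a half turn about z gives the same grasp; the last joint's range is limited). The gripper opens to 85 mm and grips with 20 to 120 N. Pads are 22 mm wide; open, the fingers measure 114 mm over their backs; the gripper's body (76 mm by 85 mm) begins 54 mm behind the grasp point. The pads swing forward as they close: fully open they stand 13 mm farther back than shut.
Start: joints at [1.089, 0.181, 1.607, -0, 1.354, -0.206], TCP at [0.157, 0.553, 0.405] pointing down, gripper open.
Joint ranges: [-2.99, 2.99], [-0.89, 2.07], [0.3, 2.58], [-1.14, 4.28], [0, 2.63], [-3.12, 3.12]. Speed limits (rad/s): [2.57, 2.57, 3.01, 3.14, 3.14, 3.14].

INTERFACE

Orientations are given as a unit quaternion [x, y, z, w].
In Python, from cell import r gives the robot as it stands. The module is installed in compiled form; this text tells all that it offers.
- The arm moves only by the tool carry_out, never from a script. Its argument "targets" is a list of rows, each a list of 7 numbers: the shift along the tool's x, y, z as a fraction of full scale, then the turn, a rotation vector about the tool's x, y, z as a fraction of full scale, then the closure, from -1 (fully open) to 1 (shut). In form: [[x, y, z, wx, wy, wz, fingers], ...]. A call has 1 to 20 rows; each row is the pose to reach, as a shift and turn from the pose commanded when the call began, along the tool's axes at that moment; what a row does not reach only later rows make up. Full scale, the value 1, is 40 cm for a shift and 0.5 rad for a turn. A row lasts 1/8 s, in which the tool goes at most 62.5 mm and 10.7 degrees, less where a joint would pass 70% of its speed; a pose out of reach is approached as far as the arm can. A call with a number of a shift or a turn outside -1 to 1 is refused whole. A call with a gripper value outside its range is refused whole. The fingers move at their own pace and stop on an object; "squeeze" is the grip in N (left out, the last holds). Time passes only in rows, so rows that repeat a pose let the fingers close. It gives the time, the measured TCP pose, the force and the opening at its end, in the units of the state.
- r.get_state(): the state, without advancing time (a new reading comes with each control period).
- r.get_image(name): name is "scene" or "top" or "wrist"; returns a dict with "img" (420x560x3 uint8, blue, green, red), "fov_y" (degrees; the focal length in pixels is half the picture's height over the tangent of half this angle, whatever the lens; pixels are square), "cx", "cy" (the principal point, pixels), "cam_to_world" (4x4, takes a point from camera to world coordinates); the wrist camera has in their place "tool_from_camera" (4x4, takes a point from camera to tool coordinates, whose origin is the TCP and whose axes are the tool frame's). Camera axes: x right, y down, z forward; pixel columns grow to the right and rows downward; lengths in m; the calibration is good to about 2 mm. A picture is of the moment at which its call begins: read the wrist's pose just before it. There is no depth.
- r.hand_in(): hands the job in, once; it reports no verdict.
The state is a dict: "t": time; "joints": joint angles; "joint_vel": joint speeds; "joint_torque": joint torques, N m; "position": TCP position; "tcp_rot": TCP orientation; "contact_force": force on the tool from outside, world axes, zero at the start; "wrist_torque": the same for the moment, N m; "opening": finger opening in m.
Only numpy, scipy, OpenCV 4.12 (cv2) and the standard library are available. Lean on these libraries where they do the work, as an engineer would, in place of code of your own. Each camera call takes 0.05 s, during which the arm holds its last target. There are 200 camera calls.

TASK

Set the sampler for the tall vial: with the swing arm left parked, push the carousel round until the tall vial stands right at the sampling spot, in line between hub and post. Then push the swing arm fully home, so that its nozzle is over the tall vial. Do not touch, lift or tip any of the vials in the carousel, and leave the other things on the bench where they are.

Things in the scene. Friction and masses are not known exactly. Their poses are not given: they have to be found in the camera images.
- hub (a point): Bench point (z = 0) under the vertical axis of the carousel; x axis points from the hub to the post of the swing arm, z up. The fixed white base under the carousel is 110 mm wide and 10 mm high; a flat tongue (36 mm wide, 6 mm high) runs from it to the post.
- carousel: Grey deck 120 mm wide, top 20 mm above the bench, with six white cups (27 mm wide, rims at 38 mm) on a 42 mm radius, a hub (26 mm wide, top at 54 mm) and three flat push arms 120 degrees apart, each midway between two cups. Origin on its axis, 12 mm above the bench. Turns either way with light friction (0.6 N at an arm's end) and stays where it is left.
- spot (a point): The sampling spot, a bench point (z = 0) on the tongue side of the hub, 42 mm from the hub on the straight line from the hub to the post: the cup that stands nearest the post, in line with tongue and post, is at the spot. The swing arm's nozzle is above it when the arm is fully home. 
- pivot (a point): Bench point (z = 0) under the vertical axis of the swing arm, the centre of its steel post (16 mm wide; its foot 40 mm wide and 12 mm high), 122 mm from the hub. The grey pivot boss of the arm is 26 mm wide, from 89 to 115 mm above the bench.
- nozzle (a point): Lower end of the steel nozzle under the free end of the swing arm, 81 mm above the bench and 80 mm from the pivot axis. The arm is a flat upright aluminium bar 8 mm thick, from 91 to 113 mm above the bench, that reaches level from the post to 88 mm from the pivot axis.
- swing_arm (a joint): Angle of the swing arm (rad): 0 is fully home, at its stop, nozzle over the sampling spot and the arm along the line from post to hub; it grows, up to 1.3, as the arm swings away, clockwise seen from above (to the left for one looking from hub to post). Starts parked at 0.80 to 1.12. Light friction (about 0.8 N at 65 mm from the pivot); it stays where it is left.
- tall_vial_mid (a point): Centre, half-way up, of the tall vial: clear glass, 20 mm wide, 52 mm high, with a broad white cap 21 mm wide; the only tall one (its top is 75 mm above the bench; the others, with narrow 12 mm caps, end at 51 mm). It stands loose in one of the carousel's cups, whose floor is 23 mm above the bench, with 1 mm play all round.
- tall_vial: The tall vial itself; origin at the centre of its foot, z along the vial.
- vane0 (a point): Outer end of one of the carousel's three push arms, at mid height, 105 mm from the hub axis and 35 mm above the bench. The arm is an upright flat bar, 6 mm thick, from 20 to 50 mm above the bench, running straight from the hub; its part beyond the deck's rim (60 to 105 mm from the axis) stands free over the bench.
- vane1 (a point): Outer end of one of the carousel's three push arms, at mid height, 105 mm from the hub axis and 35 mm above the bench. The arm is an upright flat bar, 6 mm thick, from 20 to 50 mm above the bench, running straight from the hub; its part beyond the deck's rim (60 to 105 mm from the axis) stands free over the bench.
- vane2 (a point): Outer end of one of the carousel's three push arms, at mid height, 105 mm from the hub axis and 35 mm above the bench. The arm is an upright flat bar, 6 mm thick, from 20 to 50 mm above the bench, running straight from the hub; its part beyond the deck's rim (60 to 105 mm from the axis) stands free over the bench.
- short_vial1: A short vial, clear glass with a narrow white cap (12 mm wide), 20 mm wide and 28 mm high, standing loose in a cup of the carousel; origin at the centre of its foot, z along the vial.
- short_vial2: A short vial, clear glass with a narrow white cap (12 mm wide), 20 mm wide and 28 mm high, standing loose in a cup of the carousel; origin at the centre of its foot, z along the vial.
- short_vial3: A short vial, clear glass with a narrow white cap (12 mm wide), 20 mm wide and 28 mm high, standing loose in a cup of the carousel; origin at the centre of its foot, z along the vial.
- short_vial4: A short vial, clear glass with a narrow white cap (12 mm wide), 20 mm wide and 28 mm high, standing loose in a cup of the carousel; origin at the centre of its foot, z along the vial.
- spare_vial: Bystander: a short vial, 20 mm wide, 28 mm high, standing loose on the bench by the sampler; origin at its foot.
- marker: Bystander: a grey and black marker pen, 130 mm long, 13 mm thick, lying loose along its x axis; origin under its middle.
- well_rack: Bystander: a pink well rack, 86 by 126 mm, 23 mm high, loose on the bench; origin under its centre.
- reagent_bottle: Bystander: a small bottle, 38 mm wide, 75 mm high, standing loose; origin at its foot.
- beaker: Bystander: a clear plastic beaker, 52 mm wide, 60 mm high, standing loose and empty; origin at its foot.

How it is judged:
By the outcome, as a careful person would: the job done as asked, in the order asked, and still so for the second after the job is handed in, with the robot touching nothing.
It also fails if it takes over 72 s, if anything falls off the work surface, if the arm or the gripper's body presses on something with over 40 N, if the wrist force passes 120 N, or if a joint passes its speed limit or range.

## Working session

There is one attempt and no reset: what is moved stays moved. The work goes in short steps, Python scripts to look and compute and a tool call to move; the robot and the scene stay as the last step left them, time stands still between calls to the robot, and variables do not carry over. Pictures are saved under pics/ and viewed, about 8 in all and at most 12, crops included, and the job is handed in when it is done.

Besides the shell and the picture viewer there is one more tool, called after ">>>" as name(argument=value, ...) on one line, values as JSON. carry_out: Moves the arm, as the interface text tells. Its arguments: {"type":"object","properties":{"targets":{"type":"array","items":{"type":"array","items":{"type":"number","minimum":-1,"maximum":1}}},"squeeze":{"type":"number"}},"required":["targets"]}

```bash
mkdir -p pics
cat > h.py <<'E'
from cell import r
import numpy as np, cv2
from scipy.spatial.transform import Rotation as R
def snap(name,fn):
    s=r.get_state(); d=r.get_image(name); cv2.imwrite('pics/'+fn,d['img'])
    if name=='wrist':
        T=np.eye(4);T[:3,:3]=R.from_quat(s['tcp_rot']).as_matrix();T[:3,3]=s['position'];d['cam_to_world']=T@d['tool_from_camera']
    np.save('pics/'+fn[:-4]+'.npy',{k:d[k] for k in('fov_y','cx','cy','cam_to_world')},allow_pickle=True)
    return d
def load(fn): return np.load('pics/'+fn+'.npy',allow_pickle=True).item()
def onplane(d,u,v,z,H=420):
    f=H/2/np.tan(np.radians(d['fov_y'])/2);M=d['cam_to_world']
    q=M[:3,:3]@np.array([(u-d['cx'])/f,(v-d['cy'])/f,1]);o=M[:3,3]
    return o+q*(z-o[2])/q[2]
def proj(d,p,H=420):
    f=H/2/np.tan(np.radians(d['fov_y'])/2);M=d['cam_to_world']
    c=M[:3,:3].T@(np.asarray(p)-M[:3,3]);return c[:2]/c[2]*f+[d['cx'],d['cy']]
E
python3 - <<'E'
from h import *
print(r.get_state()); print(r.tip_extent)
for n in('scene','top','wrist'):
    d=snap(n,n+'0.png'); print(n,d['fov_y'],d['cam_to_world'].round(3).tolist())
E
```

```text
{'t': 0.0, 'joints': array([ 1.08866738e+00,  1.81553678e-01,  1.60798688e+00,  2.38732319e-05,
        1.35376499e+00, -2.06281095e-01]), 'joint_vel': array([-0.00038983, -0.00027815,  0.00134845,  0.00041892, -0.0003718 ,
       -0.00122021]), 'joint_torque': array([-2.99936050e-05, -4.44875908e+01, -3.51327145e+01, -2.18626583e-04,
        9.13077383e-03,  2.27544660e-05]), 'position': array([0.15646399, 0.55305274, 0.40378698]), 'tcp_rot': array([ 7.97611077e-01,  6.03171481e-01, -7.79415290e-04,  3.55181684e-04]), 'contact_force': array([ 0.41595582,  0.26363025, -0.54906322]), 'wrist_torque': array([-0.03862336,  0.03614018, -0.01541649]), 'opening': 0.08547680348727087}
0.1734
scene 47.28211957035589 [[0.561, 0.509, -0.652, 1.099], [0.827, -0.361, 0.43, -0.336], [-0.016, -0.781, -0.624, 0.615], [0.0, 0.0, 0.0, 1.0]]
top 54.89684127344519 [[0.015, -0.987, 0.158, 0.441], [-1.0, -0.015, -0.001, 0.021], [0.003, -0.158, -0.987, 0.926], [0.0, 0.0, 0.0, 1.0]]
wrist 68.8726917114946 [[0.273, 0.913, 0.303, 0.079], [0.962, -0.259, -0.087, 0.574], [-0.001, 0.316, -0.949, 0.374], [0.0, 0.0, 0.0, 1.0]]
```

View pics/top0.png

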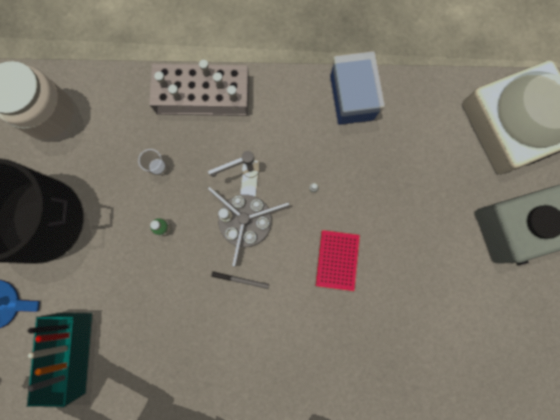

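View pics/scene0.png

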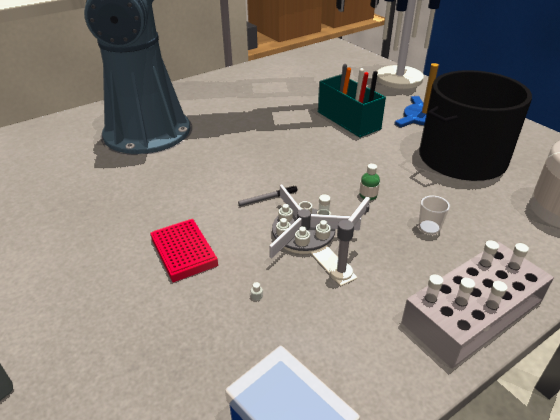

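The top view shows the carousel at about (245,219), the post at (249,160), the swing arm pointing left to (210,173), and vanes at (290,206), (210,188) and (236,264). I'll crop closer.

Run:
```python
import cv2,numpy as np
a=cv2.imread('pics/top0.png')[140:280,190:330]; b=cv2.imread('pics/scene0.png')[170:300,240:400]
a=cv2.resize(a,(560,560),interpolation=cv2.INTER_CUBIC); cv2.imwrite('pics/a.png',a)
b=cv2.resize(b,(800,650)[0:2],interpolation=cv2.INTER_CUBIC); cv2.imwrite('pics/b.png',b[:600])
```

```text
(no output)
```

View pics/a.png

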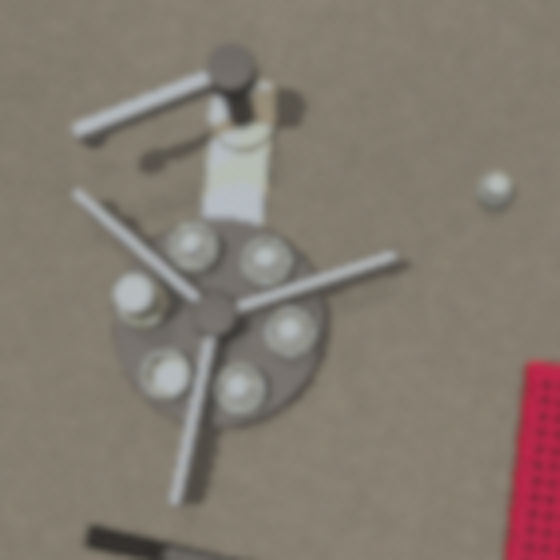

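View pics/b.png

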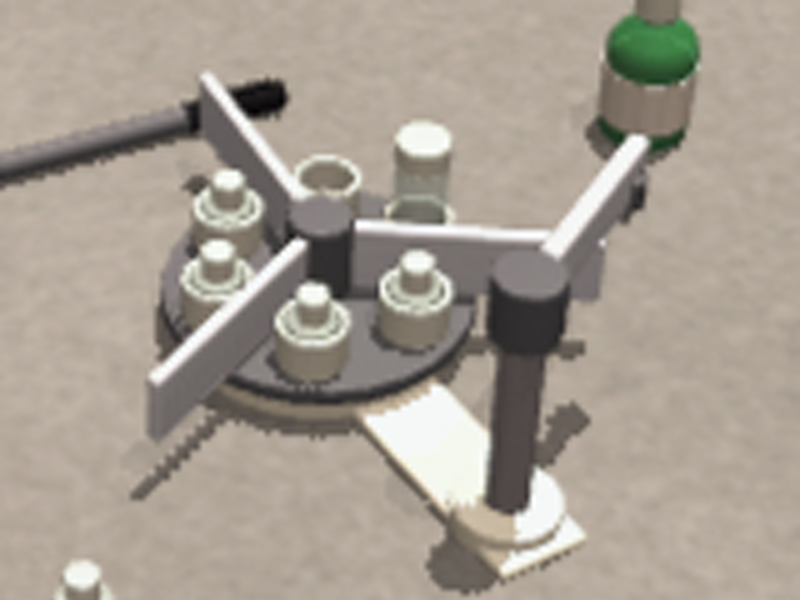

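Crop a shows the tall vial cap at a(133,293), vane tips at a(75,192), (395,257) and (177,500), the hub top at (218,315), the boss at (231,68) and the arm tip at (75,131). Crop b agrees: the empty cup is next to the tall vial.

```bash
cat > m.py <<'E'
from h import *
t=load('top0');s=load('scene0')
A=lambda x,y,z:onplane(t,190+(x+.5)/4-.5,140+(y+.5)/4-.5,z)[:2]
B=lambda x,y,z:onplane(s,240+(x+.5)/5-.5,170+(y+.5)/5-.5,z)[:2]
for n,a,b,z in[('hub',(218,315),(321,215),.054),('boss',(231,68),(531,275),.115),('vial',(133,293),(423,140),.075),('v0',(75,192),(602,240),.05),('v1',(395,257),(152,380),.05),('v2',(177,500),(205,75),.05),('armtip',(76,131),(642,141),.113),('spare',(496,188),(83,570),.028)]:
    print(n,A(*a,z).round(4),B(*b,z).round(4))
for n,u,v,z in [('mk1',213,274,.007),('mk2',267,286,.007),('bottle',159,225,.075),('beaker',151,160,.06),('rack_tl',321,232,.023),('rack_bl',318,289,.023)]: print(n,onplane(t,u,v,z)[:2].round(4))
h=(A(218,315,.054)+B(321,215,.054))/2;p=(A(231,68,.115)+B(531,275,.115))/2
g=lambda q:np.degrees(np.arctan2(*(q-h)[::-1]))
print(h,p,np.linalg.norm(p-h),g(p))
for n,q in[('vial',A(133,293,.075)),('v0',A(75,192,.05)),('v1',A(395,257,.05)),('v2',A(177,500,.05)),('vialB',B(423,140,.075)),('v1B',B(152,380,.05)),('v2B',B(205,75,.05))]: print(n,g(q)-g(p),np.linalg.norm(q-h))
E
python3 m.py
```

```text
hub [0.5541 0.0874] [0.5552 0.0898]
boss [0.6752 0.0795] [0.6773 0.0799]
vial [0.5625 0.1312] [0.5622 0.1311]
v0 [0.6219 0.1685] [0.6224 0.1681]
v1 [ 0.5882 -0.0086] [ 0.5897 -0.0087]
v2 [0.4543 0.1069] [0.453  0.1085]
armtip [0.641  0.1587] [0.6438 0.159 ]
spare [ 0.6325 -0.0662] [ 0.6325 -0.0652]
mk1 [0.4335 0.1572]
mk2 [0.4089 0.0358]
bottle [0.5345 0.2652]
beaker [0.68   0.2959]
rack_tl [ 0.53   -0.0833]
rack_bl [ 0.4047 -0.0763]
[0.55463346 0.08858071] [0.67627092 0.07969136] 0.1219618472739892 -4.179785348712134
vial 83.78924617144905 0.04335089434925939
v0 54.10769704383971 0.10441770972003521
v1 -66.7554577930217 0.10285223966079335
v2 173.83104067544517 0.1019449589869499
vialB 84.15290946795294 0.043196346491631815
v1B -66.01080670152872 0.10339874699244417
v2B 173.07599272499172 0.1035826303871872
```

```bash
cat > p.py <<'E'
from h import *
hub=np.array([.5546,.0886]); post=np.radians(-4.18)
def plan(x,y,z,yaw):   # yaw: world angle of jaw line (deg); fractions from the present pose
    s=r.get_state();M=R.from_quat(s['tcp_rot']).as_matrix()
    d=M.T@(np.array([x,y,z])-s['position'])/.4
    y0=np.arctan2(M[1,0],M[0,0]);w=(np.radians(yaw)-y0+np.pi/2)%np.pi-np.pi/2
    rv=(R.from_matrix(M).inv()*R.from_euler('z',w)*R.from_euler('z',y0)*R.from_matrix(np.diag([1,-1,-1.]))).as_rotvec()
    if np.linalg.norm(rv)>np.pi/2+.2: pass
    print(d.round(4),(rv/.5).round(3))
def fp(a,rad=.087): # finger at angle a (deg) relative to post line
    t=np.radians(a)+post; return hub+rad*np.array([np.cos(t),np.sin(t)])
E
python3 - <<'E'
from p import *
print(fp(-44)); plan(*fp(-44),.40,-71)
E
```

```text
[0.61261096 0.02376383]
[-0.9627  1.4576  0.0108] [-1.000e-03  2.000e-03 -1.215e+00]
```

>>> carry_out(targets=[[-0.08, 0.12, 0, 0, 0, -0.1, 1], [-0.16, 0.24, 0, 0, 0, -0.25, 1], [-0.24, 0.36, 0, 0, 0, -0.4, 1], [-0.32, 0.48, 0, 0, 0, -0.55, 1], [-0.4, 0.6, 0, 0, 0, -0.7, 1], [-0.48, 0.72, 0, 0, 0, -0.85, 1], [-0.52, 0.8, 0, 0, 0, -1, 1], [-0.52, 0.8, 0, 0, 0, -1, 1]])

```text
t: 1.15
position: [0.4093, 0.2643, 0.4045]
tcp_rot: [0.625, 0.781, -0.0, 0.0]
contact_force: [0.3, 0.3, -0.2]
opening: -0.0002
```

Run:
```python
from p import *
plan(*fp(-44),.40,-71);print(r.get_state()['position'])
```

```text
[-0.6979  0.3645  0.0115] [-0.     0.001 -0.222]
[0.40929826 0.26431099 0.40451453]
```

>>> carry_out(targets=[[-0.12, 0.06, 0, 0, 0, -0.1, 1], [-0.24, 0.12, 0, 0, 0, -0.22, 1], [-0.36, 0.19, 0, 0, 0, -0.22, 1], [-0.48, 0.25, 0, 0, 0, -0.22, 1], [-0.6, 0.31, 0, 0, 0, -0.22, 1], [-0.7, 0.365, 0.01, 0, 0, -0.22, 1], [-0.7, 0.365, 0.01, 0, 0, -0.22, 1], [-0.7, 0.365, 0.01, 0, 0, -0.22, 1]])

```text
t: 2.15
position: [0.6119, 0.0267, 0.4001]
tcp_rot: [0.58, 0.815, -0.0, -0.001]
contact_force: [-1.2, 0.4, -0.1]
opening: -0.0
```

Run:
```python
from p import *
d=snap('wrist','w1.png')
plan(*fp(-44),.206,-71);print(proj(d,[*hub,.054]), proj(d,[.676,.0797,.115]))
```

```text
[-8.90e-03 -2.00e-04  4.86e-01] [-0.002 -0.002  0.007]
[354.19555679 159.06982299] [309.66311836 286.33837909]
```

View pics/w1.png

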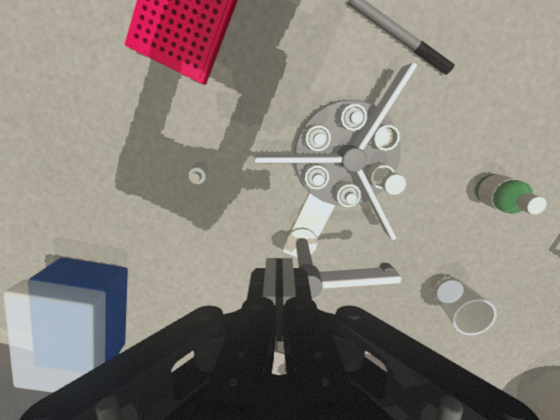

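The wrist view shows the hub at (354,159), as predicted, with v1 tip at (257,160), the tall cap at (394,184) and free space around the finger. I'll descend now.

>>> carry_out(targets=[[-0.009, 0, 0.12, 0, 0, 0, 1], [-0.009, 0, 0.24, 0, 0, 0, 1], [-0.009, 0, 0.34, 0, 0, 0, 1], [-0.009, 0, 0.42, 0, 0, 0, 1], [-0.009, 0, 0.47, 0, 0, 0, 1], [-0.009, 0, 0.486, 0, 0, 0, 1], [-0.009, 0, 0.486, 0, 0, 0, 1]])

```text
t: 3.08
position: [0.6139, 0.0224, 0.207]
tcp_rot: [0.579, 0.815, 0.0, 0.0]
contact_force: [0.1, 0.8, 0.1]
opening: -0.0001
```

Run:
```python
from p import *
# vane contact: vane angle ~ finger-9.2deg (14mm at 87mm). steps of finger angle, jaw along the vane
for a in(-50,-56,-62,-68,-74,-80):
    print(a,end=' ');plan(*fp(a),.206,a-9.3-4.2)
```

```text
-50 [-0.0035 -0.0233  0.0024] [ 0.002  0.001 -0.256]
-56 [-0.0089 -0.0455  0.0024] [ 0.002  0.001 -0.046]
-62 [-0.0119 -0.068   0.0024] [0.002 0.001 0.163]
-68 [-0.0125 -0.0908  0.0024] [0.002 0.001 0.373]
-74 [-0.0108 -0.1135  0.0024] [0.002 0.001 0.582]
-80 [-0.0067 -0.1359  0.0024] [0.002 0.    0.792]
```

>>> carry_out(targets=[[-0.0035, -0.023, 0, 0, 0, 0, 1], [-0.0065, -0.034, 0, 0, 0, 0, 1], [-0.009, -0.0455, 0, 0, 0, 0, 1], [-0.0105, -0.057, 0, 0, 0, 0.06, 1], [-0.012, -0.068, 0, 0, 0, 0.16, 1], [-0.0125, -0.079, 0, 0, 0, 0.27, 1], [-0.0125, -0.091, 0, 0, 0, 0.37, 1], [-0.012, -0.102, 0, 0, 0, 0.48, 1], [-0.011, -0.1135, 0, 0, 0, 0.58, 1], [-0.009, -0.125, 0, 0, 0, 0.69, 1], [-0.0065, -0.136, 0, 0, 0, 0.79, 1], [-0.0065, -0.136, 0, 0, 0, 0.79, 1]])

```text
t: 4.58
position: [0.5628, 0.0016, 0.2063]
tcp_rot: [0.728, 0.685, -0.0, -0.0]
contact_force: [0.7, 0.1, 0.7]
opening: 0.0
```

Run:
```python
from p import *
snap('top','top1.png');snap('scene','scene1.png')
a=cv2.imread('pics/top1.png')[140:280,190:330]; b=cv2.imread('pics/scene1.png')[170:300,240:400]
cv2.imwrite('pics/c.png',np.hstack([cv2.resize(a,(400,400),interpolation=2),cv2.resize(b,(400,325),interpolation=2)[:400] if 0 else cv2.copyMakeBorder(cv2.resize(b,(400,325),interpolation=2),0,75,0,0,0)]))
for a in(-86,-92,-98,-104,-110,-116):
    print(a,end=' ');plan(*fp(a),.206,a-9.3-4.2)
```

```text
-86 [-0.0016 -0.0218  0.0008] [ 0.    -0.     0.211]
-92 [-0.0017 -0.0446  0.0008] [ 0.   -0.    0.42]
-98 [ 0.0006 -0.0672  0.0008] [ 0.   -0.    0.63]
-104 [ 0.0052 -0.0895  0.0008] [ 0.    -0.     0.839]
-110 [ 0.0121 -0.1112  0.0008] [ 0.    -0.     1.049]
-116 [ 0.0213 -0.132   0.0008] [ 0.    -0.     1.258]
```

View pics/c.png

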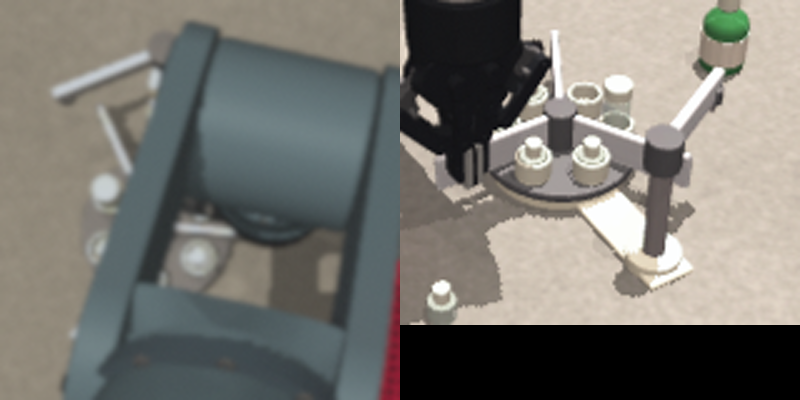

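The push works: the vane follows the finger and the vials stand upright.

>>> carry_out(targets=[[-0.001, -0.011, 0, 0, 0, 0.11, 1], [-0.0016, -0.022, 0, 0, 0, 0.21, 1], [-0.0018, -0.033, 0, 0, 0, 0.32, 1], [-0.0017, -0.0445, 0, 0, 0, 0.42, 1], [-0.0007, -0.056, 0, 0, 0, 0.53, 1], [0.0006, -0.067, 0, 0, 0, 0.63, 1], [0.0028, -0.078, 0, 0, 0, 0.74, 1], [0.005, -0.0895, 0, 0, 0, 0.84, 1], [0.0085, -0.1, 0, 0, 0, 0.95, 1], [0.0113, -0.109, 0, 0, 0, 1, 1], [0.0113, -0.109, 0, 0, 0, 1, 1]])

```text
t: 6.05
position: [0.5197, 0.009, 0.2063]
tcp_rot: [0.875, 0.484, -0.0, -0.0]
contact_force: [1.0, 0.2, -0.4]
opening: 0.0001
```

Run:
```python
from p import *
snap('scene','scene2.png')
for a in(-115,-120,-125,-130,-133,-136):
    print(a,end=' ');plan(*fp(a),.206,a-9.3-4.2)
```

```text
-115 [-0.0024 -0.021   0.0008] [-0.     0.     0.224]
-120 [-0.0025 -0.04    0.0008] [-0.     0.     0.399]
-125 [-0.001  -0.0589  0.0008] [-0.     0.     0.573]
-130 [ 0.0022 -0.0776  0.0008] [-0.     0.     0.748]
-133 [ 0.0048 -0.0887  0.0008] [-0.     0.     0.853]
-136 [ 0.0081 -0.0996  0.0008] [-0.     0.     0.957]
```

>>> carry_out(targets=[[-0.0015, -0.01, 0, 0, 0, 0.11, 1], [-0.0024, -0.021, 0, 0, 0, 0.22, 1], [-0.0026, -0.03, 0, 0, 0, 0.31, 1], [-0.0025, -0.04, 0, 0, 0, 0.4, 1], [-0.002, -0.0495, 0, 0, 0, 0.49, 1], [-0.001, -0.059, 0, 0, 0, 0.57, 1], [0.0005, -0.068, 0, 0, 0, 0.66, 1], [0.0022, -0.0775, 0, 0, 0, 0.75, 1], [0.004, -0.085, 0, 0, 0, 0.82, 1], [0.006, -0.0925, 0, 0, 0, 0.89, 1], [0.006, -0.0925, 0, 0, 0, 0.89, 1]])

```text
t: 7.48
position: [0.4898, 0.0307, 0.2063]
tcp_rot: [0.96, 0.279, -0.0, -0.0]
contact_force: [0.6, -0.6, 0.3]
opening: 0.0
```

Run:
```python
from p import *
snap('scene','scene3.png');
b=cv2.imread('pics/scene3.png')[170:300,240:400]
cv2.imwrite('pics/d.png',cv2.resize(b,(800,650),interpolation=cv2.INTER_CUBIC)[:600])
for a in(-136,-138,-140,-142):
    print(a,end=' ');plan(*fp(a),.206,a-9.3-4.2)
```

```text
-136 [-0.0013 -0.0076  0.0008] [-0.     0.     0.068]
-138 [-0.0022 -0.0151  0.0008] [-0.     0.     0.138]
-140 [-0.0028 -0.0227  0.0008] [-0.     0.     0.207]
-142 [-0.0031 -0.0303  0.0008] [-0.     0.     0.277]
```

View pics/d.png

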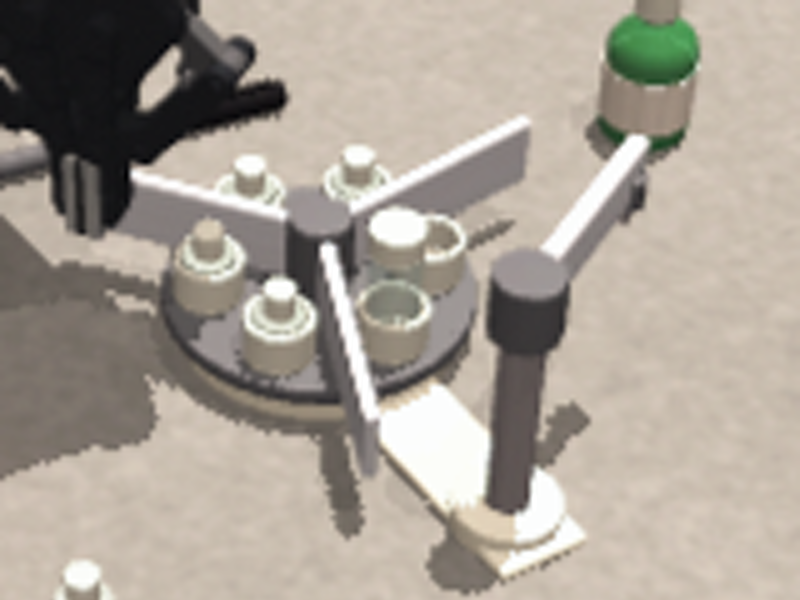

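The cap is at d(397,226), and the visible vane tips (top edge) are at (527,121) and (371,416).

```bash
cat > q.py <<'E'
from p import *
s=load('scene0')
B=lambda x,y,z:onplane(s,240+(x+.5)/5-.5,170+(y+.5)/5-.5,z)[:2]
def ang(x,y,z):
    q=B(x,y,z);o=[]
    for h in(hub,np.array([.5552,.0898])):
        p=np.array([.6763,.0797]) if h is hub else np.array([.6773,.0799])
        g=lambda v:np.degrees(np.arctan2(v[1],v[0]))
        o.append(g(q-h)-g(p-h))
    return np.round(o,1),np.linalg.norm(q-hub)
E
python3 - <<'E'
from q import *
for p in[(397,226,.075),(527,121,.05),(371,416,.05)]: print(ang(*p))
E
```

```text
(array([9. , 7.8]), np.float64(0.04154812138245768))
(array([96. , 96.8]), np.float64(0.10495382087934389))
(array([-22.6, -22.9]), np.float64(0.10354939719494868))
```

>>> carry_out(targets=[[-0.0013, -0.0076, 0, 0, 0, 0.07, 1], [-0.002, -0.014, 0, 0, 0, 0.13, 1], [-0.0025, -0.02, 0, 0, 0, 0.18, 1], [-0.003, -0.0245, 0, 0, 0, 0.22, 1], [-0.003, -0.026, 0, 0, 0, 0.235, 1], [-0.003, -0.026, 0, 0, 0, 0.235, 1], [-0.003, -0.026, 0, 0, 0, 0.235, 1]])

```text
t: 8.4
position: [0.4831, 0.0388, 0.2062]
tcp_rot: [0.975, 0.222, -0.0, -0.0]
contact_force: [0.2, -0.2, -0.3]
opening: -0.0001
```

Run:
```python
from p import *
print(r.get_state()['joints'].round(2))
plan(*fp(-133,.095),.206,-141-9.3-4.2)
plan(*fp(-133,.095),.4,-141-9.3-4.2)
plan(*fp(-100,.15),.4,-141-9.3-4.2)
```

```text
[-0.17  0.27  1.96  0.    0.91 -0.61]
[-0.0119  0.0353  0.0005] [-0.001  0.001  0.005]
[-0.012   0.0352 -0.4845] [-0.001  0.001  0.005]
[-0.0253  0.2531 -0.4846] [-0.001  0.001  0.005]
```

>>> carry_out(targets=[[-0.006, 0.018, 0, 0, 0, 0, 1], [-0.012, 0.035, 0, 0, 0, 0, 1], [-0.012, 0.035, -0.1, 0, 0, 0, 1], [-0.012, 0.035, -0.22, 0, 0, 0, 1], [-0.012, 0.035, -0.35, 0, 0, 0, 1], [-0.012, 0.035, -0.46, 0, 0, 0, 1], [-0.012, 0.035, -0.48, 0, 0, 0, 1]])

```text
t: 9.28
position: [0.4858, 0.0235, 0.402]
tcp_rot: [0.975, 0.222, 0.003, 0.001]
contact_force: [0.3, -0.8, -0.3]
opening: 0.0003
```

Run:
```python
from p import *
plan(.56,.18,.40,-154)
```

```text
[ 0.3364 -0.2727  0.0058] [ 0.008 -0.011 -0.013]
```

>>> carry_out(targets=[[0.09, -0.08, 0, 0, 0, 0, 1], [0.18, -0.16, 0, 0, 0, 0, 1], [0.26, -0.22, 0, 0, 0, 0, 1], [0.32, -0.26, 0, 0, 0, 0, 1], [0.336, -0.273, 0, 0, 0, 0, 1], [0.336, -0.273, 0, 0, 0, 0, 1], [0.336, -0.273, 0, 0, 0, 0, 1]])

```text
t: 10.15
position: [0.5585, 0.1797, 0.3979]
tcp_rot: [0.975, 0.221, -0.0, 0.0]
contact_force: [-0.5, 0.7, -0.3]
opening: 0.0002
```

Run:
```python
from p import *
d=snap('wrist','w2.png');i=cv2.imread('pics/w2.png')
snap('scene','scene4.png')
print(proj(d,[*hub,.054]),proj(d,[.6763,.0797,.115]),r.get_state()['position'])
cv2.imwrite('pics/e.png',cv2.resize(i[40:300,130:430],(690,598),interpolation=cv2.INTER_CUBIC))
```

```text
[241.37560533 259.6581139 ] [341.54197464 341.43569337] [0.55861421 0.17978509 0.39833657]
```

View pics/e.png

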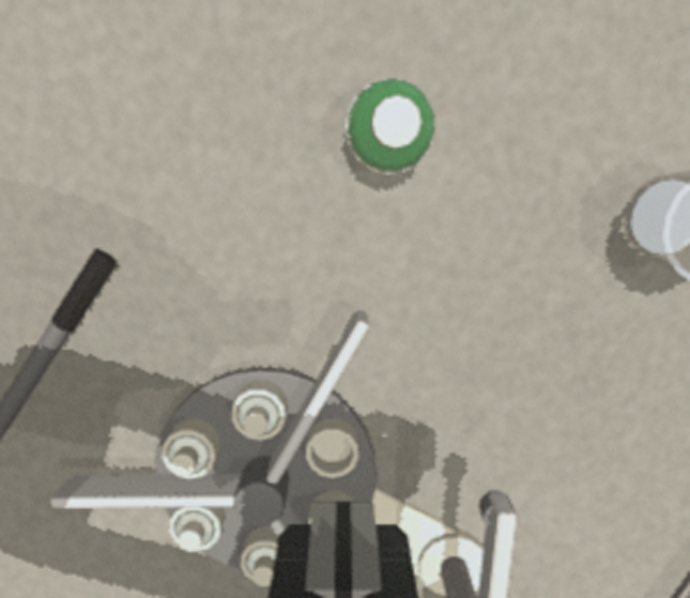

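The wrist camera faces the +y side from here, so the post is hidden behind the fingers. I'll move to the other side to get hub, vial and post in one frame.

>>> carry_out(targets=[[0.03, 0.11, -0.05, 0, 0, 0, 1], [0.05, 0.22, -0.1, 0, 0, 0, 1], [0.02, 0.33, -0.1, 0, 0, 0, 1], [0, 0.44, -0.1, 0, 0, 0, 1], [0, 0.5, -0.1, 0, 0, 0, 1], [0, 0.5, -0.1, 0, 0, 0, 1], [0, 0.5, -0.1, 0, 0, 0, 1]])

```text
t: 11.12
position: [0.6452, 0.0013, 0.4381]
tcp_rot: [0.975, 0.222, -0.0, -0.0]
contact_force: [0.4, 0.5, 0.1]
opening: -0.0
```

Run:
```python
from p import *
d=snap('wrist','w3.png');i=cv2.imread('pics/w3.png')
u=np.array([proj(d,[*hub,.054]),proj(d,[.6763,.0797,.115])]);print(u,r.get_state()['position'])
x,y=np.clip(u.mean(0)-[130,110],0,[300,200]).astype(int);print(x,y)
cv2.imwrite('pics/f.png',cv2.resize(i[y:y+220,x:x+260],(780,660),interpolation=cv2.INTER_CUBIC)[:600])
```

```text
[[237.29191621  73.56423238]
 [345.33056477 137.06578624]] [0.64511013 0.00169889 0.43826008]
161 0
```

View pics/f.png

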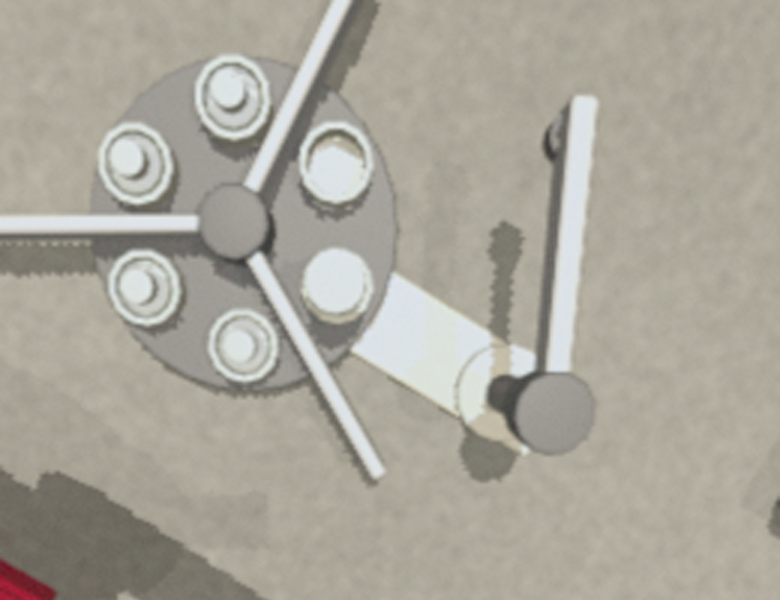

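Clear frame: hub (235,221), boss (554,412), tall cap (337,286), cup rims (233,98), (136,163), (145,288), (244,345) and (336,162), v0 tip (375,474), arm tip (585,100).

Run:
```python
from p import *
d=load('w3');C=lambda x,y,z:onplane(d,161+(x+.5)/3-.5,(y+.5)/3-.5,z)[:2]
h=C(235,221,.054);b=C(554,412,.115);g=lambda v:np.degrees(np.arctan2(v[1],v[0]))
rims=np.array([C(*p,.038) for p in[(336,162),(233,98),(136,163),(145,288),(244,345)]])
# cups: opposite pairs -> centre; (0)&(3), (2)&(tall), 
hc=(rims[0]+rims[3])/2
print('hub',h,hc,'boss',b,np.linalg.norm(b-h),g(b-h),g(b-hc))
f=C(498,393,.012);print('foot',f)
for c in(h,hc):
    print([round(float(g(q-c)-g(b-c)-k),1) for q,k in zip(rims,[60,120,180,-120,-60])],'vial',g(C(337,286,.075)-c)-g(b-c),'v0',g(C(375,474,.05)-c)-g(b-c)+30,'v1',g(C(5,224,.05)-C(195,224,.05))-g(b-c)+150)
a=C(585,100,.113);print('arm',a,np.radians(g(b-h)+180-g(a-b)),np.linalg.norm(a-b))
# tongue edges z=.006
print('tongue',g(C(461,414,.006)-C(352,350,.006)),g(C(505,345,.006)-C(397,274,.006)))
```

```text
hub [0.55614123 0.08958771] [0.55560575 0.08925625] boss [0.67627282 0.0797532 ] 0.1205334709759602 -4.68005282827648 -4.50299286446455
foot [0.674636   0.07851767]
[1.3, 1.6, 0.8, 0.5, 0.0] vial -1.4380567714080952 v0 -0.4156565661920837 v1 0.3110617706398102
[0.7, 0.6, 0.1, 0.7, 0.7] vial -1.1007711054306784 v0 -0.2696054515958899 v1 0.13400180682788232
arm [0.64211012 0.15868127] 1.0806271282149436 0.0860042477477292
tongue -3.6527724912994377 -5.622532508543226
```

The carousel is within about 0.5° of in line: five cups average +0.6°, two vanes about −0.1°. The vial's −1.1° is its play in the cup. Next is the swing arm, at 1.08 rad.

```bash
cat >> p.py <<'E'
piv=np.array([.6763,.0797])
def sp(th,off,rad=.062): # finger beside the swing arm at angle th(rad), off = distance out from its mid plane
    a=np.radians(175.5)-th;u=np.array([np.cos(a),np.sin(a)]);n=np.array([u[1],-u[0]])
    return piv+rad*u+off*n, np.degrees(np.arctan2(n[1],n[0]))
E
python3 - <<'E'
from p import *
q,y=sp(1.08,.035);print(q,y);plan(*q,.268,y)
E
```

```text
[0.68352564 0.1505293 ] 23.620558125871085
[ 0.248  -0.2933  0.4258] [-0.001  0.     0.073]
```

>>> carry_out(targets=[[0.08, -0.1, 0, 0, 0, 0, 1], [0.16, -0.2, 0, 0, 0, 0.03, 1], [0.23, -0.28, 0.05, 0, 0, 0.07, 1], [0.248, -0.293, 0.15, 0, 0, 0.07, 1], [0.248, -0.293, 0.27, 0, 0, 0.07, 1], [0.248, -0.293, 0.37, 0, 0, 0.07, 1], [0.248, -0.293, 0.425, 0, 0, 0.07, 1], [0.248, -0.293, 0.425, 0, 0, 0.07, 1]])

```text
t: 12.18
position: [0.6833, 0.1498, 0.2667]
tcp_rot: [0.979, 0.205, -0.002, -0.0]
contact_force: [-0.5, 0.4, 0.2]
opening: 0.0001
```

Run:
```python
from p import *
print(r.get_state()['contact_force'])
for t in(1.08,1.0,.9,.8,.7):
    q,y=sp(t,.0185);plan(*q,.268,y)
```

```text
[-0.47506876  0.35618949  0.21066707]
[-0.04   -0.0015 -0.0031] [-0.003  0.006  0.003]
[-0.0525 -0.0047 -0.0031] [-0.003  0.006 -0.157]
[-0.0685 -0.0073 -0.0031] [-0.003  0.006 -0.357]
[-0.0846 -0.0083 -0.003 ] [-0.003  0.006 -0.557]
[-0.1008 -0.0077 -0.003 ] [-0.004  0.006 -0.757]
```

>>> carry_out(targets=[[-0.02, 0, 0, 0, 0, 0, 1], [-0.032, 0, 0, 0, 0, 0, 1], [-0.04, -0.0015, 0, 0, 0, 0, 1], [-0.0525, -0.0045, 0, 0, 0, -0.15, 1], [-0.0605, -0.006, 0, 0, 0, -0.25, 1], [-0.0685, -0.0073, 0, 0, 0, -0.35, 1], [-0.0765, -0.008, 0, 0, 0, -0.45, 1], [-0.0845, -0.0083, 0, 0, 0, -0.55, 1], [-0.0925, -0.008, 0, 0, 0, -0.65, 1], [-0.1, -0.0077, 0, 0, 0, -0.75, 1], [-0.1, -0.0077, 0, 0, 0, -0.75, 1]])

```text
t: 13.55
position: [0.6462, 0.1356, 0.2691]
tcp_rot: [0.924, 0.383, 0.001, 0.0]
contact_force: [0.6, 0.0, 1.1]
opening: -0.0003
```

Run:
```python
from p import *
print(r.get_state()['contact_force'])
snap('scene','scene5.png')
b=cv2.imread('pics/scene5.png')[130:300,240:440];cv2.imwrite('pics/g.png',cv2.resize(b,(700,595),interpolation=cv2.INTER_CUBIC))
for t in(.6,.5,.4,.3,.2):
    q,y=sp(t,.0185);plan(*q,.268,y)
```

```text
[0.56009344 0.01219505 1.08909304]
[-0.0164 -0.0071  0.0023] [ 0.001 -0.001 -0.212]
[-0.0324 -0.0092  0.0023] [ 0.001 -0.001 -0.412]
[-0.0486 -0.0098  0.0022] [ 0.001 -0.001 -0.612]
[-0.0647 -0.0087  0.0022] [ 0.001 -0.001 -0.812]
[-0.0806 -0.006   0.0022] [ 2.000e-03 -1.000e-03 -1.012e+00]
```

View pics/g.png

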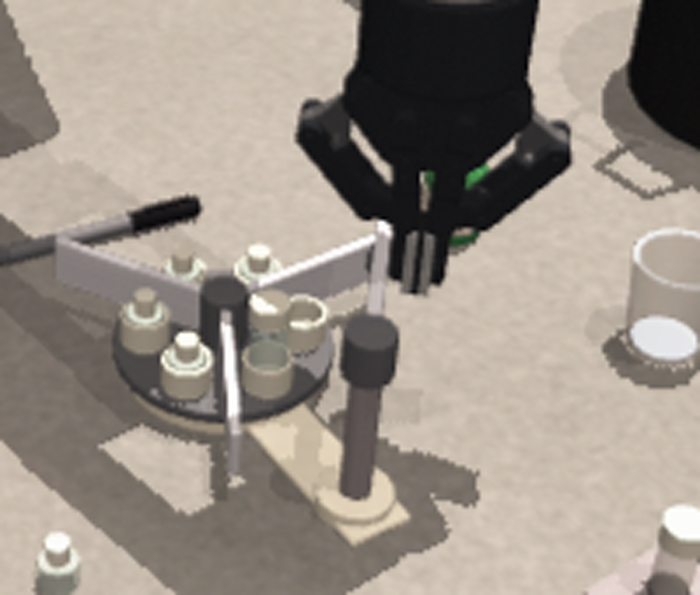

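The finger pushes the swing arm cleanly, with everything clear and the vials unmoved.

>>> carry_out(targets=[[-0.008, -0.004, 0, 0, 0, -0.1, 1], [-0.0164, -0.007, 0, 0, 0, -0.21, 1], [-0.0245, -0.0085, 0, 0, 0, -0.31, 1], [-0.0325, -0.009, 0, 0, 0, -0.41, 1], [-0.0405, -0.0097, 0, 0, 0, -0.51, 1], [-0.0485, -0.0098, 0, 0, 0, -0.61, 1], [-0.0565, -0.0093, 0, 0, 0, -0.71, 1], [-0.0645, -0.0087, 0, 0, 0, -0.81, 1], [-0.0725, -0.0075, 0, 0, 0, -0.91, 1], [-0.08, -0.006, 0, 0, 0, -1, 1], [-0.08, -0.006, 0, 0, 0, -1, 1]])

```text
t: 14.98
position: [0.622, 0.1146, 0.2685]
tcp_rot: [0.8, 0.6, 0.0, 0.0]
contact_force: [0.1, 0.3, 0.4]
opening: 0.0002
```

Run:
```python
from p import *
print(r.get_state()['contact_force'])
for t in(.15,.1,.05,0,-.05):
    q,y=sp(t,.0185);plan(*q,.268,y)
```

```text
[0.05856373 0.25197699 0.40945196]
[-0.0082 -0.0025  0.0013] [ 0.001 -0.    -0.112]
[-0.0161 -0.0042  0.0013] [ 0.001 -0.    -0.212]
[-0.0241 -0.0055  0.0013] [ 0.001 -0.    -0.312]
[-0.0322 -0.0063  0.0013] [ 0.001 -0.    -0.412]
[-0.0402 -0.0068  0.0013] [ 0.001 -0.    -0.512]
```

>>> carry_out(targets=[[-0.004, -0.0015, 0, 0, 0, -0.05, 1], [-0.008, -0.0025, 0, 0, 0, -0.11, 1], [-0.012, -0.0035, 0, 0, 0, -0.16, 1], [-0.016, -0.0042, 0, 0, 0, -0.21, 1], [-0.02, -0.005, 0, 0, 0, -0.26, 1], [-0.024, -0.0055, 0, 0, 0, -0.31, 1], [-0.026, -0.0057, 0, 0, 0, -0.34, 1], [-0.028, -0.006, 0, 0, 0, -0.36, 1], [-0.028, -0.006, 0, 0, 0, -0.36, 1]])

```text
t: 16.1
position: [0.6165, 0.1046, 0.2683]
tcp_rot: [0.743, 0.67, -0.0, 0.0]
contact_force: [0.2, 0.6, 0.2]
opening: 0.0002
```

>>> carry_out(targets=[[-0.0025, 0, 0, 0, 0, -0.02, 1], [-0.004, 0, 0, 0, 0, -0.04, 1], [-0.0055, 0, 0, 0, 0, -0.05, 1], [-0.0055, 0, 0, 0, 0, -0.05, 1]])

```text
t: 16.6
position: [0.6162, 0.1025, 0.2682]
tcp_rot: [0.734, 0.679, -0.0, -0.0]
contact_force: [0.0, 0.7, 0.5]
opening: 0.0001
```

>>> carry_out(targets=[[-0.002, 0, 0, 0, 0, 0, 1], [-0.004, 0, 0, 0, 0, 0, 1], [-0.006, 0, 0, 0, 0, 0, 1], [-0.006, 0, 0, 0, 0, 0, 1]])

```text
t: 17.1
position: [0.616, 0.1016, 0.2682]
tcp_rot: [0.734, 0.679, 0.001, -0.001]
contact_force: [0.8, 8.9, -1.5]
opening: -0.0001
```

A reading of 8.9 N with the finger blocked means the arm is at its stop. I'll back off, rise and check.

>>> carry_out(targets=[[0.02, 0, 0, 0, 0, 0, 1], [0.08, 0, 0, 0, 0, 0, 1], [0.12, 0, -0.1, 0, 0, 0, 1], [0.12, 0, -0.22, 0, 0, 0, 1], [0.12, 0, -0.34, 0, 0, 0, 1], [0.1, 0.1, -0.4, 0, 0, 0, 1], [0.05, 0.22, -0.4, 0, 0, 0, 1], [0.0, 0.26, -0.4, 0, 0, 0, 1], [0.0, 0.26, -0.4, 0, 0, 0, 1]])

```text
t: 18.23
position: [0.7202, 0.0898, 0.427]
tcp_rot: [0.735, 0.678, -0.001, -0.0]
contact_force: [-0.3, 1.0, -0.4]
opening: -0.0001
```

Run:
```python
from p import *
d=snap('wrist','w4.png');i=cv2.imread('pics/w4.png')
u=np.array([proj(d,[*hub,.054]),proj(d,[.6763,.0797,.115])]);print(u,r.get_state()['position'],r.get_state()['contact_force'])
x,y=np.clip(u.mean(0)-[130,100],0,[300,220]).astype(int);print(x,y)
cv2.imwrite('pics/k.png',cv2.resize(i[y:y+200,x:x+260],(780,600),interpolation=cv2.INTER_CUBIC))
```

```text
[[264.56287343  20.17857249]
 [264.72841984 154.67561818]] [0.71957086 0.09105282 0.42720865] [-0.35002917  0.08988037  0.34242061]
134 0
```

View pics/k.png

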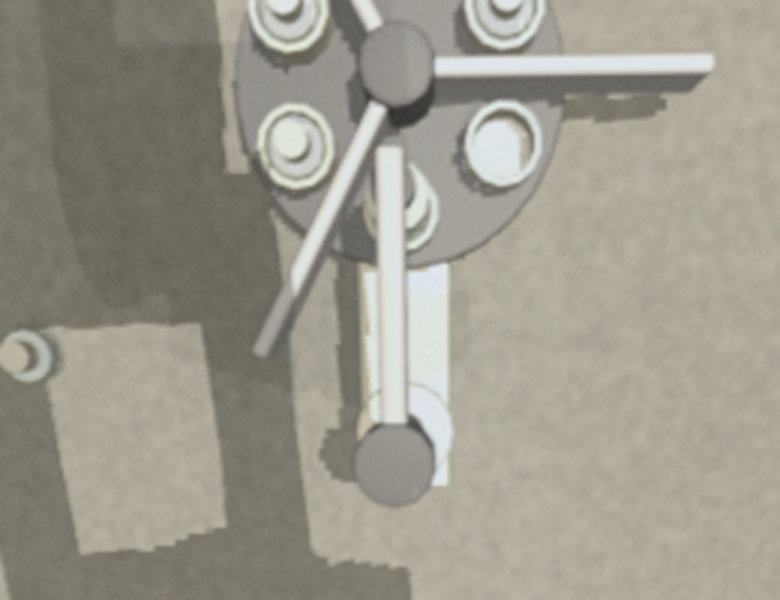

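Run:
```python
from p import *
d=load('w4');C=lambda x,y,z:onplane(d,134+(x+.5)/3-.5,(y+.5)/3-.5,z)[:2]
h=C(397,66,.054);b=C(395,465,.115);a=C(390,150,.113);g=lambda v:np.degrees(np.arctan2(v[1],v[0]))
ho=g(b-h);print(h,b,ho,'arm',(180+ho-g(a-b))%360, 'arm line',(180+ho-g(a-C(395,423,.113)))%360)
print('cups',g(C(502,144,.038)-h)-ho-60,g(C(296,146,.038)-h)-ho+60,'vanes',g(C(712,57,.05)-h)-ho-90,g(C(262,350,.05)-h)-ho+30, g(C(712,57,.05)-C(440,60,.05))-ho-90)
t=load('top0')
d2=snap('top','top6.png');i0=cv2.imread('pics/top0.png').astype(int);df=np.abs(d2['img'].astype(int)-i0).max(2)
for n,q in dict(spare=(.6325,-.0655,.028),mk=(.42,.097,.007),bottle=(.5345,.265,.07),beaker=(.68,.296,.05),rack=(.467,-.12,.02)).items():
    u,v=proj(t,q).astype(int);print(n,u,v,df[v-6:v+7,u-6:u+7].max(),df[v-6:v+7,u-6:u+7].mean().round(1))
```

```text
[0.55597824 0.08987827] [0.67633703 0.080251  ] -4.5732430161185125 arm 359.9316214398026 arm line 359.8342032762441
cups 0.7591084732511533 -0.5298427653587936 vanes 1.850161169563691 0.4119573454660568 0.4356972841836324
spare 313 186 37 21.0
mk 239 280 86 59.0
bottle 159 225 77 60.4
beaker 152 161 52 38.7
rack 337 260 39 35.5
```

The swing arm reads 0.1–0.2° from home and the carousel about 0.5° from in line. The top-image differences come from the robot's occlusion and shadow, and the direct views show the bystanders in place. Handing in.

```bash
python3 -c "
from cell import r
print(r.hand_in())"
```

```text
the job is handed in; nothing more can be done
None
```

The sampler is set for the tall vial, and I handed the job in at about 18 s on the robot's clock. With the swing arm still parked, I pushed one carousel arm round with the closed fingers, turning the carousel about 84° clockwise. I then pushed the swing arm from 1.08 rad until it met its stop; the contact force rose to about 9 N with the finger blocked. After that I backed the gripper off well clear.

**Carousel:** In the last wrist view the two visible cups read +0.8° and −0.5° from in line. The carousel arms read +0.4° in two measurements and +1.9° in one, which disagreed because that tip was hard to pick out. The earlier, clearer frame averaged within about 0.5°.

**Swing arm:** It reads within 0.2° of home. The nozzle is hidden under the bar in that view, so I judged its place over the tall vial from the arm and carousel angles.

**Vials:** The tall vial read about −1.1° in its cup, which fits its 1 mm play. No vial looked tipped in any view.

**Bystanders:** An automatic before-and-after comparison of the top images could not settle this. All five spots differed, probably because of the robot's own shadow and body in the picture. The pen and spare vial looked in place in the closer pictures. I never came near the rack, bottle or beaker, and felt no unexpected contact force.

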